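Sort turned handle blanks by length into the sloped lanes

TASK

Three turned handle blanks of different lengths lie on the mat: sort each into the sloped lane of its own length, by laying it gently (not dropping it) across the lane above the blank already there and letting it roll down until it rests against that one. Each lane must end with its two equal blanks lying straight in a row at the stop bar. Leave the jar and the gouge where they are.

Things in the scene. Friction and masses are not known exactly. Their poses are not given: they have to be found in the camera images.
- blank_short: loose turned handle blank to be sorted: plain pale wood cylinder, 34 mm diameter, 70 mm long, about 44 g, with thin dark rings, lying on the 4 mm thick dark mat and free to roll; origin at its middle, on its axis (17 mm above what it lies on); its y axis runs along its length; its turn about that axis is arbitrary
- blank_medium: loose turned handle blank to be sorted: plain pale wood cylinder, 34 mm diameter, 95 mm long, about 60 g, with thin dark rings, lying on the 4 mm thick dark mat and free to roll; origin at its middle, on its axis (17 mm above what it lies on); its y axis runs along its length; its turn about that axis is arbitrary
- blank_long: loose turned handle blank to be sorted: plain pale wood cylinder, 34 mm diameter, 120 mm long, about 76 g, with thin dark rings, lying on the 4 mm thick dark mat and free to roll; origin at its middle, on its axis (17 mm above what it lies on); its y axis runs along its length; its turn about that axis is arbitrary
- lane_short: fixed sloped wooden lane, 80 mm wide inside, walls 5 mm thick, 28 mm above its floor. The floor (42 mm above the origin at x = 0) rises at 10 degrees towards +x, 190 mm long from the stop bar (28 mm high, low -x end) to the open top end. Origin on the centre line under its feet. Blanks lie along y and roll down freely. The three lanes stand side by side in any order
- kept_short: blank of the same kind, 70 mm long, already lying in this lane against the stop bar at (x -75, y 0, z 46 mm) of the lane; origin at its middle, y axis along its length
- lay_short (a point): point on the floor of lane_short, on its centre line, 135 mm up the slope from the stop bar, at (x 44, y 0, z 50 mm) of the lane: a good place to lay a blank; from here it rolls down about 84 mm
- row_short (a point): where the middle of the second blank of lane_short comes to lie when it touches the first one, at (x -41, y 0, z 52 mm) of the lane; 17 mm above the floor of the lane
- lane_medium: fixed sloped wooden lane, 105 mm wide inside, walls 5 mm thick, 28 mm above its floor. The floor (42 mm above the origin at x = 0) rises at 10 degrees towards +x, 190 mm long from the stop bar (28 mm high, low -x end) to the open top end. Origin on the centre line under its feet. Blanks lie along y and roll down freely. The three lanes stand side by side in any order
- kept_medium: blank of the same kind, 95 mm long, already lying in this lane against the stop bar at (x -75, y 0, z 46 mm) of the lane; origin at its middle, y axis along its length
- lay_medium (a point): point on the floor of lane_medium, on its centre line, 135 mm up the slope from the stop bar, at (x 44, y 0, z 50 mm) of the lane: a good place to lay a blank; from here it rolls down about 84 mm
- row_medium (a point): where the middle of the second blank of lane_medium comes to lie when it touches the first one, at (x -41, y 0, z 52 mm) of the lane; 17 mm above the floor of the lane
- lane_long: fixed sloped wooden lane, 130 mm wide inside, walls 5 mm thick, 28 mm above its floor. The floor (42 mm above the origin at x = 0) rises at 10 degrees towards +x, 190 mm long from the stop bar (28 mm high, low -x end) to the open top end. Origin on the centre line under its feet. Blanks lie along y and roll down freely. The three lanes stand side by side in any order
- kept_long: blank of the same kind, 120 mm long, already lying in this lane against the stop bar at (x -75, y 0, z 46 mm) of the lane; origin at its middle, y axis along its length
- lay_long (a point): point on the floor of lane_long, on its centre line, 135 mm up the slope from the stop bar, at (x 44, y 0, z 50 mm) of the lane: a good place to lay a blank; from here it rolls down about 84 mm
- row_long (a point): where the middle of the second blank of lane_long comes to lie when it touches the first one, at (x -41, y 0, z 52 mm) of the lane; 17 mm above the floor of the lane
- oil_jar: bystander: jar, 60 mm diameter, 85 mm high, upright; origin under its centre
- gouge: bystander: turning gouge lying on the bench, 290 mm long along its x axis, 28 mm thick; origin under the junction of handle (150 mm, towards -x) and steel
Mind the look-alikes: they are no part of the job. What is shaped like the blank_long but blue or red is not meant.

How it is judged:
By the outcome, as a careful person would: the job done as asked, in the order asked, and still so for the second after the job is handed in, with the robot touching nothing.
It also fails if it takes over 72 s, if anything falls off the work surface, if the arm or the gripper's body presses on something with over 40 N, if the wrist force passes 120 N, or if a joint passes its speed limit or range.

ROBOT

A 7-joint arm with a two-finger parallel gripper is mounted at the origin on the work surface. World frame = base frame: x ahead of the robot, y to its left, z up, the work surface at z = 0. Lengths are in mm, angles in rad, forces in N, time in s.
With the tool pointing down it reaches from about 400 to 875 mm from the base axis. Payload 4.4 kg.
Tool frame: the origin (TCP) lies on the centre line of the jaws, within the pads' length; the fingertips stand 25 mm ahead of it and the grasp point (between the pads) lies 6 mm ahead of it (ctrl.finger_overhang is the distance from the TCP to the fingertips, in mm); z points along the fingers, y is the line along which they close (so a half turn about z gives the same grasp; the last joint's range is limited). The gripper opens to 85 mm and grips with 20 to 120 N. Pads are 22 mm wide; open, the fingers measure 114 mm over their backs; the gripper's body (76 mm by 85 mm) begins 54 mm behind the grasp point. The pads swing forward as they close: fully open they stand 13 mm farther back than shut.
Start: joints at [1.196, 0.628, 0.038, 1.517, -0.027, 0.996, -0.02], TCP at [197.572, -619.26, 256.313] pointing down, gripper open.
Joint ranges: [-3.06, 3.06], [-0.37, 2.12], [-1.25, 1.32], [0.18, 2.47], [-1.1, 4.24], [0.23, 1.98], [-2.94, 2.94]. Speed limits (rad/s): [2.57, 2.57, 3.14, 3.14, 3.14, 3.14, 3.14].

INTERFACE

Orientations are given as [roll, pitch, yaw] about the fixed x, y, z axes, in that order (R = Rz(yaw) Ry(pitch) Rx(roll)).
In Python, from cell import ctrl gives the robot as it stands. The module is installed in compiled form; this text tells all that it offers.
- The arm moves only by the tool play_rows, never from a script. Its argument "targets" is a list of rows, each a list of 5 numbers: the closure, from 0 (fully open) to 1 (shut), then the shift along the tool's x, y, z in cm, then the turn about the tool's z in degrees. In form: [[gripper, dx, dy, dz, spin], ...]. A call has 1 to 10 rows; each row is the pose to reach, as a shift and turn from the pose commanded when the call began, along the tool's axes at that moment; what a row does not reach only later rows make up. A row lasts 1/10 s, in which the tool goes at most 50 mm and 8.59 degrees, less where a joint would pass 70% of its speed; a pose out of reach is approached as far as the arm can. A call with a gripper value outside its range is refused whole. The fingers move at their own pace and stop on an object; the grip force is fixed at half the most. Time passes only in rows, so rows that repeat a pose let the fingers close. It gives the time, the measured TCP pose, the force, the opening and the grip force at its end, in the units of the state.
- ctrl.read_state(): the state, without advancing time (a new reading comes with each control period).
- ctrl.get_image(name): name is "scene" or "top" or "wrist"; returns (picture, depth): 420x560x3 uint8, red, green, blue; 420x560 float32, mm along the optical axis (not along the pixel's ray), 0 where there is no reading.
- ctrl.calibration(name): a dict with "vfov" (degrees; the focal length in pixels is half the picture's height over the tangent of half this angle, whatever the lens; pixels are square), "cx", "cy" (the principal point, pixels), "extrinsics" (4x4, takes a point from camera to world coordinates); the wrist camera has in their place "mount" (4x4, takes a point from camera to tool coordinates, whose origin is the TCP and whose axes are the flange's). Camera axes: x right, y down, z forward; pixel columns grow to the right and rows downward; lengths in mm; the calibration is good to about 2 mm. A picture is of the moment at which its call begins: read the wrist's pose just before it. calibration takes no time and is no camera call.
- ctrl.finish_job(): hands the job in; it is judged then, once.
Trained networks look in the newest picture that a camera, given by its name, has taken for a name from the list of things; names that differ only in an ending like _2 or _b are one class to them, and where a whole thing is asked for, a point or a joint stands for the part that bears it (a point fixed in the world has none). Each returns a list of dicts, best first, with "confidence" (0 to 1); they miss things now and then, are a little off and sometimes report something else, mostly with a low value. They report only what shows in the picture. A call takes as long as a camera call. They do not tell look-alikes from the thing itself.
- ctrl.search_frame(camera, name): "bbox" ([left, top, right, bottom] in pixels, round what is visible of it).
- ctrl.trace(camera, name): "pixels" (420x560 bool, what is visible of it) and "bbox" ([left, top, right, bottom] in pixels, round what is visible of it).
The state is a dict: "clock": time; "qpos": joint angles; "qd": joint speeds; "tau": joint torques, N m; "eef_pos": TCP position; "tool_rot": TCP orientation; "force": force on the tool from outside, world axes, zero at the start; "torque": the same for the moment, N m; "width": finger opening in mm; "gripper_force": force on a finger pad.
Only numpy, scipy, OpenCV 4.12 (cv2) and the standard library are available. Lean on these libraries where they do the work, as an engineer would, in place of code of your own. Each camera call takes 0.05 s, during which the arm holds its last target. There are 200 camera calls.

## Working session

There is one attempt and no reset: what is moved stays moved. The work goes in short steps, Python scripts to look and compute and a tool call to move; the robot and the scene stay as the last step left them, time stands still between calls to the robot, and variables do not carry over. Pictures are saved under pics/ and viewed, at most 10 in all, crops included, and the job is handed in when it is done.

Besides the shell and the picture viewer there is one more tool, called after "Call:" by a JSON object that holds its "api" and its "payload", one argument or row to a line. play_rows: Moves the arm, as the interface text tells. Its arguments: {"type":"object","properties":{"targets":{"type":"array"}},"required":["targets"]}

```bash
mkdir -p pics; cat > h.py <<'E'
import numpy as np, cv2, json
from cell import ctrl
def K(n):
    c=ctrl.calibration(n); return 210/np.tan(np.radians(c["vfov"])/2),c["cx"],c["cy"],c
def ext(n,s=None):
    f,cx,cy,c=K(n)
    if "extrinsics" in c: return np.array(c["extrinsics"])
    from scipy.spatial.transform import Rotation as R
    s=s or ctrl.read_state(); T=np.eye(4); T[:3,:3]=R.from_euler('xyz',s["tool_rot"]).as_matrix(); T[:3,3]=s["eef_pos"]
    return T@np.array(c["mount"])
def cloud(n,d,T):
    f,cx,cy,c=K(n); v,u=np.mgrid[:420,:560]
    P=np.stack([(u-cx)*d/f,(v-cy)*d/f,d],-1)
    return P@T[:3,:3].T+T[:3,3]
def proj(n,p,T):
    f,cx,cy,c=K(n); q=(np.asarray(p)-T[:3,3])@T[:3,:3]; return f*q[...,0]/q[...,2]+cx,f*q[...,1]/q[...,2]+cy
E
python3 - <<'E'
from h import *
s=ctrl.read_state(); print(s["eef_pos"],s["tool_rot"],s["clock"],ctrl.finger_overhang)
for n in ["top","scene"]:
    p,d=ctrl.get_image(n); T=ext(n); C=cloud(n,d,T); np.savez(n+".npz",p=p,d=d,C=C)
    print(n,{k:v for k,v in ctrl.calibration(n).items()})
    cv2.imwrite(f"pics/{n}1.png",p[...,::-1])
for t in ["blank_short","blank_medium","blank_long","lane_short","lane_medium","lane_long","kept_long","oil_jar","gouge"]:
    for r in ctrl.trace("top",t):
        m=np.array(r["pixels"])&(d>0)
        Ct=np.load("top.npz")["C"][m]
        print(t,round(r["confidence"],2),np.round(r["bbox"]),np.round(np.median(Ct,0)) if len(Ct) else None)
E
```

```text
[ 197.38127329 -618.70266038  255.38365645] [-3.13970337e+00  3.27049598e-05  3.08796308e-01] 0.0 25.0
top {'vfov': 45.099060634685046, 'cx': 275.0282833745143, 'cy': 204.7059498138245, 'extrinsics': array([[ 2.72749945e-02, -9.74570749e-01,  2.22413873e-01,
         2.55111288e+02],
       [-9.99624316e-01, -2.71926675e-02,  3.43310182e-03,
        -2.42494480e+01],
       [ 2.70222587e-03, -2.22423953e-01, -9.74946298e-01,
         1.46632607e+03],
       [ 0.00000000e+00,  0.00000000e+00,  0.00000000e+00,
         1.00000000e+00]])}
scene {'vfov': 46.386341839867264, 'cx': 281.1178416659005, 'cy': 214.48638326564492, 'extrinsics': array([[ 5.22406478e-01,  7.10868477e-01, -4.70911330e-01,
         1.30514824e+03],
       [ 8.52692435e-01, -4.33789315e-01,  2.91105551e-01,
        -4.86903022e+02],
       [ 2.66145696e-03, -5.53617954e-01, -8.32766520e-01,
         1.44507510e+03],
       [ 0.00000000e+00,  0.00000000e+00,  0.00000000e+00,
         1.00000000e+00]])}
blank_short 0.56 [349. 264. 375. 282.] [ 390. -272.   34.]
blank_medium 0.73 [350. 237. 386. 251.] [ 477. -291.   34.]
blank_long 0.98 [353. 203. 396. 221.] [ 568. -304.   33.]
blank_long 0.85 [427. 208. 443. 247.] [ 523. -477.   30.]
blank_long 0.78 [347. 136. 389. 163.] [ 760. -294.   30.]
blank_long 0.63 [427. 263. 451. 303.] [ 372. -486.   30.]
blank_long 0.35 [252. 156. 310. 229.] [628. -35.  60.]
lane_short 0.77 [214. 162. 251. 235.] [609. 108.  61.]
lane_short 0.17 [163. 223. 202. 241.] [498. 235.  71.]
lane_medium 0.69 [159. 162. 208. 237.] [589. 249.  61.]
lane_long 0.93 [253. 152. 310. 232.] [627. -35.  60.]
kept_long 0.65 [263. 214. 305. 227.] [531. -46.  71.]
oil_jar 0.74 [158. 271. 183. 294.] [351. 264.  82.]
gouge 0.88 [100. 189. 114. 284.] [451. 463.  23.]
```

```bash
python3 - <<'E'
import cv2
p=cv2.imread("pics/top1.png"); cv2.imwrite("pics/top1b.png",cv2.resize(p[110:330,90:480],(780,440),interpolation=cv2.INTER_CUBIC))
E
```

```text
(no output)
```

View pics/top1b.png

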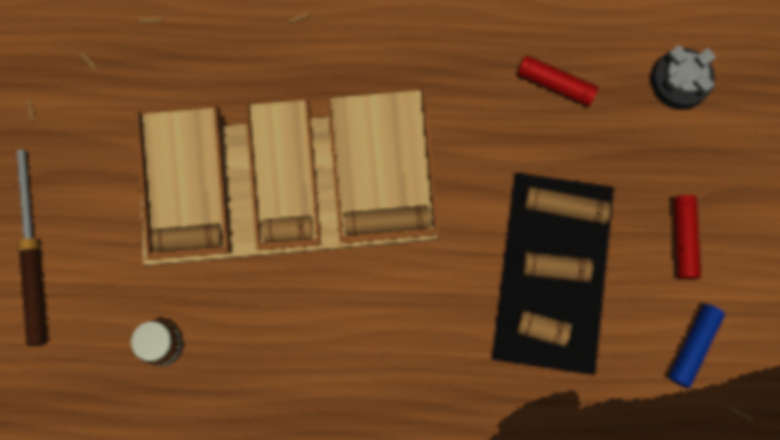

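The crop shows three pale blanks on the dark mat at crop pixels (568,205) long, (558,267) medium and (545,328) short. The look-alikes are red at (557,80) and (687,237), and blue at (697,345). The lanes, left to right, are medium (186,180), short (285,170) and long (382,165). The jar is at (152,342) and the gouge at (30,250). I choose the pale, ringed cylinders on the mat, and will check that choice in a wrist close-up.

```bash
cat >> h.py <<'E'
def axis2d(P):
    q=P[:,:2].astype(np.float32); (c,(w,h),a)=cv2.minAreaRect(q); 
    m=q.mean(0); U,S,V=np.linalg.svd(q-m,full_matrices=False); v=V[0]*np.sign(V[0][1]); 
    return np.round(np.r_[c,w,h,m],1), round(float(np.degrees(np.arctan2(v[1],v[0]))),1)
def to_tool(dx,dy,yaw):
    return np.round([ (dx*np.cos(yaw)+dy*np.sin(yaw))/10,(dx*np.sin(yaw)-dy*np.cos(yaw))/10],2)
E
python3 - <<'E'
from h import *
z=np.load("top.npz"); p,C,d=z["p"].astype(int),z["C"],z["d"]
print(K("wrist")[0],np.round(ctrl.calibration("wrist")["mount"],3).tolist())
ok=(p[...,0]>100)&(p[...,1]>70)&(C[...,2]>15)&(C[...,2]<50)&(d>0)
for n,(x,y) in dict(short=(390,-272),medium=(477,-291),long=(568,-304)).items():
    m=ok&(abs(C[...,0]-x)<40)&(abs(C[...,1]-y)<75); print(n,m.sum(),axis2d(C[m]))
# lanes: all points raised
m=(d>0)&(C[...,2]>30)&(C[...,0]>450)&(C[...,1]>-130)&(C[...,1]<330)&(C[...,2]<130)
A=C[m]; print(np.round(A.min(0)),np.round(A.max(0)))
q=A[:,:2].astype(np.float32); print(cv2.minAreaRect(q))
for n in ["short","medium","long"]:
    for t in ("lane_","kept_"):
        for r in ctrl.trace("top",t+n)[:2]:
            if r["confidence"]<.4: continue
            mm=np.array(r["pixels"])&(d>0); print(t+n,axis2d(C[mm]),round(float(np.median(C[mm][:,2]))), cv2.minAreaRect(C[mm][:,:2].astype(np.float32))[2])
E
```

```text
297.0237081708861 [[0.001, -0.961, -0.276, 69.662], [1.0, 0.001, 0.0, 0.077], [-0.0, -0.276, 0.961, -116.622], [0.0, 0.0, 0.0, 1.0]]
short 218 (array([ 388.5, -270. ,   69.1,   25.8,  388.3, -269.9]), 73.8)
medium 253 (array([ 477.6, -290.6,   92.3,   24.5,  476.7, -289.3]), 84.7)
long 310 (array([ 568. , -306.9,  118. ,   24.1,  567.9, -303.7]), 79.6)
[ 467. -117.   33.] [724. 314. 105.]
((595.6217651367188, 98.99684143066406), (214.19796752929688, 412.5651550292969), 6.712982654571533)
lane_short (array([606.9, 110.3, 238.7,  98.3, 606.6, 107.4]), 7.8) 61 7.1772613525390625
kept_short (array([517.8,  95.8,  39. ,  69.9, 515.1,  95.6]), 96.0) 71 6.20748233795166
lane_medium (array([589.3, 258.2, 238.6, 138.8, 587.3, 248.9]), 8.6) 60 6.602447986602783
kept_medium (array([501.2, 240.1,  42. , 103.3, 499.5, 237.5]), 91.4) 70 0.31149226427078247
lane_long (array([625. , -38. , 240.4, 152.9, 624.7, -35.4]), 5.6) 60 7.265270233154297
kept_long (array([532.3, -45.3,  39.6, 119.9, 531.7, -46.1]), 96.9) 71 10.19570541381836
```

```bash
python3 - <<'E'
from h import *
s=ctrl.read_state(); y=s["tool_rot"][2]; print(to_tool(480-197.5,-290+619,y), np.degrees(y))
E
```

```text
[ 36.91 -22.76] 17.691950388703788
```

Call:
{"api": "play_rows", "payload": {
  "targets": [
    [0,4.6,-2.85,0,-8],
    [0,9.2,-5.7,0,-16],
    [0,13.8,-8.5,0,-24],
    [0,18.5,-11.4,0,-32],
    [0,23,-14.2,0,-40],
    [0,27.7,-17,0,-48],
    [0,32.3,-20,0,-56],
    [0,36.9,-22.8,0,-62],
    [0,36.9,-22.8,0,-62],
    [0,36.9,-22.8,0,-62]
  ]
}}

```text
clock: 1.85
eef_pos: [484.2, -284.1, 256.8]
tool_rot: [3.138, -0.003, 1.4]
force: [-0.6, 0.1, 0.3]
width: 85.6
gripper_force: 0.0
```

```bash
cat > blanks.py <<'E'
from h import *
import sys
s=ctrl.read_state(); p,d=ctrl.get_image("wrist"); T=ext("wrist",s); C=cloud("wrist",d,T); p=p.astype(int)
cv2.imwrite("pics/w%.2f.png"%s["clock"],p[...,::-1])
yaw=s["tool_rot"][2]; print(np.round(s["eef_pos"],1),round(np.degrees(yaw),1))
ok=(p[...,0]>p[...,2]+25)&(p[...,0]<p[...,1]*1.9)&(C[...,2]>13)&(C[...,2]<50)&(d>0)&(d<450)
k,L,st,ce=cv2.connectedComponentsWithStats(ok.astype(np.uint8))
for i in range(1,k):
    if st[i,4]<400: continue
    P=C[L==i]; a,ang=axis2d(P); e=np.r_[a[:2]-s["eef_pos"][:2]]
    print(st[i],a,ang,"maxz",round(float(np.percentile(P[:,2],98)),1),"shift",to_tool(*e,yaw),"spin",round(np.degrees(yaw)-ang,1))
E
python3 blanks.py; ls pics
```

```text
[ 484.2 -284.1  256.8] 80.2
[281   0  67  25 409] [ 550.1 -110.6   67.3    1.5  545.3 -111.2] 6.7 maxz 49.5 shift [18.22  3.55] spin 73.5
[ 335  144   34  101 2815] [ 570.1 -304.5  119.7   33.   568.3 -301.2] 80.5 maxz 37.6 shift [-0.55  8.82] spin -0.3
[ 257  154   35   82 2205] [ 479.4 -288.9   94.7   33.5  480.  -286.5] 85.9 maxz 37.6 shift [-0.56 -0.39] spin -5.7
[ 185  160   29   62 1706] [ 391.4 -268.5   69.6   33.8  394.3 -267.1] 76.8 maxz 37.6 shift [-0.04 -9.41] spin 3.4
scene1.png
top1.png
top1b.png
w1.85.png[ WARN:0@0.752] global loadsave.cpp:1063 imwrite_ Unsupported depth image for selected encoder is fallbacked to CV_8U.
```

```bash
python3 - <<'E'
import cv2
p=cv2.imread("pics/w1.85.png"); cv2.imwrite("pics/w1c.png",cv2.resize(p[100:300,140:420],(784,560)))
E
```

```text
(no output)
```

View pics/w1c.png

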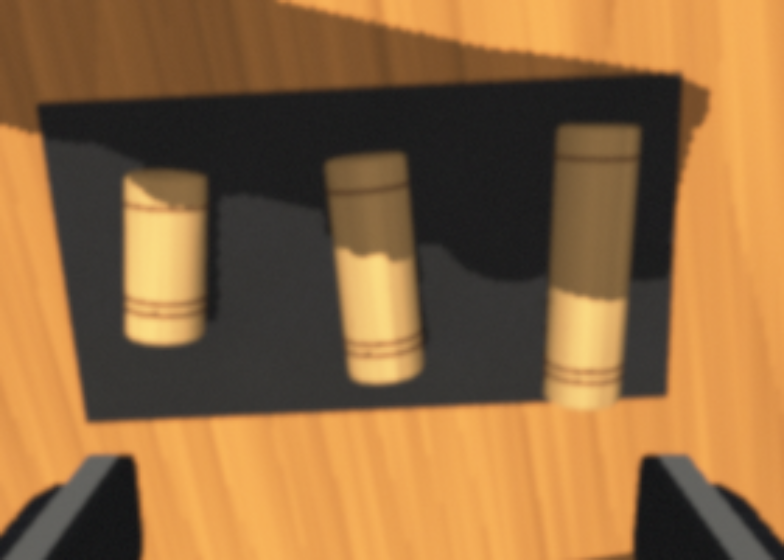

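The close view shows the three plain blanks with dark rings on the mat: short at crop (165,257), medium (375,267) and long (592,265). No coloured look-alikes are near. I'll take the medium one first.

Call:
{"api": "play_rows", "payload": {
  "targets": [
    [0,-0.3,-0.2,4,-3],
    [0,-0.6,-0.4,8,-5.7],
    [0,-0.6,-0.4,12,-5.7],
    [0,-0.6,-0.4,13,-5.7],
    [0,-0.6,-0.4,13,-5.7]
  ]
}}

```text
clock: 2.4
eef_pos: [473.4, -295.6, 125.2]
tool_rot: [-3.138, -0.001, 1.489]
force: [-0.8, 0.5, 0.6]
width: 85.3
gripper_force: 0.0
```

```bash
python3 blanks.py 2>/dev/null
```

```text
[ 473.4 -295.6  125.2] 85.3
[ 374  144   72  142 6087] [ 570.9 -298.3  107.1   33.4  568.4 -288.9] 81.9 maxz 37.5 shift [0.53 9.74] spin 3.4
[ 143  147   52  100 4484] [ 391.2 -268.6   70.    33.8  395.1 -266.7] 76.8 maxz 37.5 shift [ 2.02 -8.41] spin 8.5
[ 263  150   46  128 5467] [ 479.3 -289.2   95.1   34.1  479.3 -285.3] 85.8 maxz 37.4 shift [0.69 0.54] spin -0.5
```

Call:
{"api": "play_rows", "payload": {
  "targets": [
    [0,0.63,0.4,2,-0.3],
    [0,0.63,0.4,5,-0.3],
    [0,0.63,0.4,8,-0.3],
    [0,0.63,0.4,9,-0.3],
    [0,0.63,0.4,9,-0.3],
    [0,0.63,0.4,9,-0.3]
  ]
}}

```text
clock: 3.05
eef_pos: [480.6, -289.8, 38.1]
tool_rot: [3.139, 0.001, 1.495]
force: [-1.0, 0.7, 0.9]
width: 85.5
gripper_force: 0.0
```

Call:
{"api": "play_rows", "payload": {
  "targets": [
    [1,0,0,0.1,0],
    [1,0,0,0.1,0],
    [1,0,0,0.1,0],
    [1,0,0,0.1,0],
    [1,0,0,0.1,0],
    [1,0,0,0.1,0],
    [1,0,0,0.1,0],
    [1,0,0,0.1,0]
  ]
}}

```text
clock: 3.85
eef_pos: [479.8, -289.4, 36.2]
tool_rot: [3.14, 0.001, 1.496]
force: [0.1, 0.4, 5.3]
width: 32.4
gripper_force: 59.1
```

Call:
{"api": "play_rows", "payload": {
  "targets": [
    [1,0,0,-1,0],
    [1,0,0,-3,0],
    [1,0,0,-6,0],
    [1,0,0,-9,0],
    [1,0,0,-9,0]
  ]
}}

```text
clock: 4.35
eef_pos: [481.7, -290.3, 129.4]
tool_rot: [3.135, 0.003, 1.495]
force: [1.0, -0.8, -1.2]
width: 32.2
gripper_force: 59.6
```

```bash
python3 blanks.py 2>/dev/null | cut -c1-300; python3 - <<'E'
from h import *
s=ctrl.read_state(); print(s["width"],s["gripper_force"],s["force"])
p,d=ctrl.get_image("wrist"); T=ext("wrist",s); C=cloud("wrist",d,T)
cv2.imwrite("pics/g1.png",p[...,::-1])
e=np.array(s["eef_pos"])
# tool coords of nearby points: blank top height etc
m=(d>0)&(np.linalg.norm(C[...,:2]-e[:2],axis=-1)<90)&(C[...,2]<e[2]+60)&(C[...,2]>e[2]-50)
P=C[m]; print(m.sum(),np.percentile(P[:,2]-e[2],[0,2,10,25,50,75,90]).round(1))
E
```

```text
[ 481.7 -290.3  129.4] 85.7
[ 357  151   72  151 6552] [ 570.1 -304.6  119.8   33.6  566.9 -297.1] 79.7 maxz 37.5 shift [-0.76  8.93] spin 6.0
[ 134  154   52   98 4353] [ 391.4 -268.6   69.8   34.3  395.3 -266.5] 76.8 maxz 37.5 shift [ 1.48 -9.16] spin 8.9
32.13282253349233 59.64350759983063 [-0.45182478 -0.77421432 -0.20892865]
46463 [-31.1 -12.   -3.7   0.3  33.7  50.7  56.3]
```

View pics/g1.png

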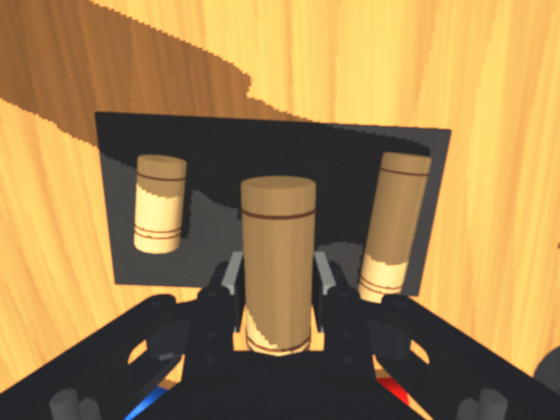

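The picture shows the medium blank held level between the pads at (280,265), with the short (160,203) and long (395,225) blanks undisturbed. Next I carry it over the lanes for a look.

Call:
{"api": "play_rows", "payload": {
  "targets": [
    [1,4,0.7,-4,-1],
    [1,9,1.5,-8,-2],
    [1,14,2.3,-12,-4],
    [1,19,3.1,-12,-6],
    [1,24,3.9,-12,-8],
    [1,29,4.7,-12,-10],
    [1,34,5.5,-12,-10.8],
    [1,39,6.3,-12,-10.8],
    [1,44,7.1,-12,-10.8],
    [1,49,8,-12,-10.8]
  ]
}}

```text
clock: 5.45
eef_pos: [586.7, 161.0, 243.7]
tool_rot: [-3.139, 0.001, 1.684]
force: [1.1, 0.2, -1.4]
width: 32.1
gripper_force: 59.8
```

Call:
{"api": "play_rows", "payload": {
  "targets": [
    [1,0,0,0,0],
    [1,0,0,0,0],
    [1,0,0,0,0]
  ]
}}

```text
clock: 5.75
eef_pos: [586.7, 157.6, 243.9]
tool_rot: [-3.139, 0.002, 1.683]
force: [0.3, -1.3, -1.2]
width: 32.0
gripper_force: 59.8
```

```bash
cat > lanes.py <<'E'
from h import *
s=ctrl.read_state(); p,d=ctrl.get_image("wrist"); T=ext("wrist",s); C=cloud("wrist",d,T)
np.savez("l%.2f.npz"%s["clock"],p=p,d=d,C=C,e=s["eef_pos"]); cv2.imwrite("pics/l%.2f.png"%s["clock"],p[...,::-1])
e=np.array(s["eef_pos"]); print(e.round(1),np.degrees(s["tool_rot"][2]).round(1),s["width"])
y=s["tool_rot"][2]; ax=np.array([np.cos(y),np.sin(y)]); q=(C[...,:2]-e[:2]); u=q@ax; w=q@[ax[1],-ax[0]]
m=(abs(w)<6)&(abs(u)<60)&(d>0)&(C[...,2]<e[2]+10)&(C[...,2]>e[2]-40); print("held top rel", np.percentile(C[...,2][m]-e[2],[5,50,90]).round(1),"u range",u[m].min(),u[m].max())
for n in ["short","medium","long"]:
    for t in ("lane_","kept_"):
        for r in ctrl.trace("wrist",t+n)[:3]:
            mm=np.array(r["pixels"])&(d>0)
            if r["confidence"]<.3 or mm.sum()<50: continue
            print(t+n,round(r["confidence"],2),np.round(r["bbox"]),axis2d(C[mm]),np.percentile(C[mm][:,2],[50,90]).round())
E
python3 lanes.py; ls pics
```

```text
[586.7 157.6 243.9] 96.4 31.983390348103754
held top rel [-5.2  0.   0.9] u range -32.552219242959715 47.75220298443981
lane_short 0.91 [179. 197. 390. 298.] (array([600.6, 108.4, 269.6, 175.8, 618.7, 120.2]), 3.4) [66. 87.]
kept_short 0.96 [191. 211. 227. 278.] (array([520.3, 116.8, 105.9,  49.6, 518.9, 106.2]), 91.4) [71. 74.]
lane_medium 0.69 [159.  23. 413. 170.] (array([582.3, 260. , 270.7, 147.9, 591.7, 256.4]), 6.9) [62. 77.]
kept_medium 0.69 [176.  46. 221. 159.] (array([501.6, 240.1,  32.8,  94.9, 503.8, 242.3]), 96.4) [72. 74.]
lane_long 0.66 [236. 312. 322. 350.] (array([580. ,  65.8, 113.8, 211.9, 602.6,  -4.1]), 63.8) [59. 86.]
lane_long 0.55 [159.  20. 410. 169.] (array([578.5, 257.4, 262.5, 146.8, 591.5, 256.4]), 7.4) [62. 76.]
kept_long 0.31 [240. 178. 315. 354.] (array([586. , 162.6,  34.1,  85.4, 585.3, 170.1]), 96.6) [242. 244.]
g1.png
l5.75.png
scene1.png
top1.png
top1b.png
w1.85.png
w1c.png
w2.40.png
w4.35.png
```

```bash
cat > floor.py <<'E'
from h import *
import sys
z=np.load(sys.argv[1]); C,d=z["C"],z["d"]; kx,ky,W=map(float,sys.argv[2:5]); a=np.radians(float(sys.argv[5]))
ux=np.array([np.cos(a),np.sin(a)]); uy=np.array([-ux[1],ux[0]]); q=C[...,:2]-[kx,ky]; X=q@ux; Y=q@uy
lay=np.array([kx,ky])+119*ux
m=(d>0)&(X>50)&(X<165)&(abs(Y)<W/2-8)&(C[...,2]<120); A=np.c_[X[m]-119,Y[m],np.ones(m.sum())]; r=np.linalg.lstsq(A,C[...,2][m],rcond=None)[0]
print("lay xy",lay.round(1),"floor slope deg",np.degrees(np.arctan(r[:2])).round(1),"z",r[2].round(1),m.sum())
for x0 in (90,119,150):
    k=(d>0)&(abs(X-x0)<6)&(abs(Y)<W/2+25)&(C[...,2]<140); h=[(int(y),int(np.median(C[...,2][k&(abs(Y-y)<1.5)]))) for y in np.arange(-W/2-14,W/2+15,2.5) if (k&(abs(Y-y)<1.5)).any()]
    f=r[2]+r[0]*(x0-119); w=[y for y,zz in h if zz>f+18]; print(x0,"wall ys",w)
E
python3 floor.py l5.75.npz 501.6 240.1 105 6.4
```

```text
lay xy [619.9 253.4] floor slope deg [10.   0.1] z 60.8 12179
90 wall ys [-56, -54, 56, 58]
119 wall ys [-56, -54, 56, 58]
150 wall ys [-56, -54, 56, 58]
```

View pics/l5.75.png

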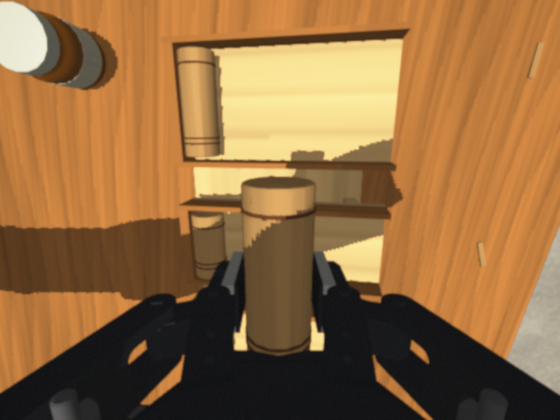

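The picture shows the medium lane at the top with its kept blank at (200,100), and the short lane below with its kept blank at (208,245). The held blank is at (280,265) and the jar at (50,45) is clear of my path.

Call:
{"api": "play_rows", "payload": {
  "targets": [
    [1,3,1.4,0,0],
    [1,6,2.8,0,0],
    [1,9.25,4.35,0,0],
    [1,9.25,4.35,4,0],
    [1,9.25,4.35,8,0],
    [1,9.25,4.35,12,0],
    [1,9.25,4.35,12,0],
    [1,9.25,4.35,12,0]
  ]
}}

```text
clock: 6.9
eef_pos: [620.3, 256.2, 125.6]
tool_rot: [-3.141, -0.0, 1.684]
force: [0.2, 0.7, 0.8]
width: 32.1
gripper_force: 59.9
```

Call:
{"api": "play_rows", "payload": {
  "targets": [
    [1,-0.15,-0.05,1.5,0],
    [1,-0.15,-0.05,2.3,0],
    [1,-0.15,-0.05,2.6,0],
    [1,-0.15,-0.05,2.8,0],
    [1,-0.15,-0.05,2.9,0],
    [1,-0.15,-0.05,2.9,0],
    [1,-0.15,-0.05,2.9,0]
  ]
}}

```text
clock: 7.6
eef_pos: [620.0, 254.8, 96.6]
tool_rot: [3.141, -0.0, 1.684]
force: [0.2, 0.2, -0.9]
width: 31.5
gripper_force: 59.9
```

Call:
{"api": "play_rows", "payload": {
  "targets": [
    [1,0,0,0.1,0],
    [1,0,0,0.15,0],
    [1,0,0,0.2,0],
    [1,0,0,0.2,0]
  ]
}}

```text
clock: 8.0
eef_pos: [619.8, 254.7, 94.5]
tool_rot: [3.142, 0.0, 1.684]
force: [-0.5, 0.2, 1.4]
width: 32.1
gripper_force: 60.0
```

Call:
{"api": "play_rows", "payload": {
  "targets": [
    [1,0,0,0.05,0],
    [1,0,0,0.1,0],
    [1,0,0,0.1,0]
  ]
}}

```text
clock: 8.3
eef_pos: [619.9, 254.8, 94.4]
tool_rot: [3.141, 0.0, 1.684]
force: [-2.3, -1.2, 8.0]
width: 32.2
gripper_force: 60.6
```

Call:
{"api": "play_rows", "payload": {
  "targets": [
    [0.5,0,0,0,0],
    [0.5,0,0,0,0],
    [0.5,0,0,0,0],
    [0.5,0,0,-0.5,0],
    [0.5,0,0,-1.5,0],
    [0.5,0,0,-3,0],
    [0.5,0,0,-5,0],
    [0.3,0,0,-9,0],
    [0,0,0,-14,0],
    [0,0,0,-15,0]
  ]
}}

```text
clock: 9.3
eef_pos: [622.9, 256.8, 251.5]
tool_rot: [3.13, -0.004, 1.684]
force: [1.1, -0.2, -0.1]
width: 84.0
gripper_force: 0.0
```

```bash
cat > check.py <<'E'
from h import *
import sys
n=sys.argv[1]; kx,ky=map(float,sys.argv[2:4])
p,d=ctrl.get_image("top"); T=ext("top"); C=cloud("top",d,T); cv2.imwrite("pics/chk_%s.png"%n,cv2.resize(p[130:260,140:330,::-1],(760,520),interpolation=cv2.INTER_CUBIC))
a=np.radians(6.4); ux=np.array([np.cos(a),np.sin(a)]); uy=np.array([-ux[1],ux[0]]); q=C[...,:2]-[kx,ky]; X=q@ux; Y=q@uy
for x in range(-16,150,6):
    r=[]
    for y in (-30,-15,0,15,30):
        k=(d>0)&(abs(X-x)<4)&(abs(Y-y)<5); r.append(int(np.median(C[...,2][k])) if k.any() else None)
    print(x,r,end="; ")
E
python3 check.py medium 501.6 240.1
```

```text
-16 [670, None, None, None, None]; -10 [671, None, None, None, None]; -4 [671, None, None, None, None]; 2 [673, 651, None, None, None]; 8 [674, 651, None, None, None]; 14 [672, 652, None, None, None]; 20 [673, 653, None, None, None]; 26 [673, 653, 632, None, None]; 32 [671, 654, 635, None, None]; 38 [669, 657, 633, None, None]; 44 [667, 655, 631, None, None]; 50 [664, 655, 635, None, None]; 56 [663, 654, 636, 633, None]; 62 [659, 653, 639, 634, None]; 68 [656, 650, 639, 635, None]; 74 [653, 648, 637, 636, None]; 80 [650, 645, 637, 635, 632]; 86 [645, 644, 635, 633, 630]; 92 [641, 640, 633, 628, 627]; 98 [637, 637, 632, 626, 624]; 104 [634, 634, 629, 616, 622]; 110 [631, 630, 626, 615, 620]; 116 [630, 629, 616, 615, 615]; 122 [629, 616, 615, 613, 612]; 128 [627, 616, 614, 612, 608]; 134 [624, 615, 613, 611, 603]; 140 [622, 614, 611, 606, 598]; 146 [618, 616, 608, 603, 595];
```

View pics/chk_medium.png

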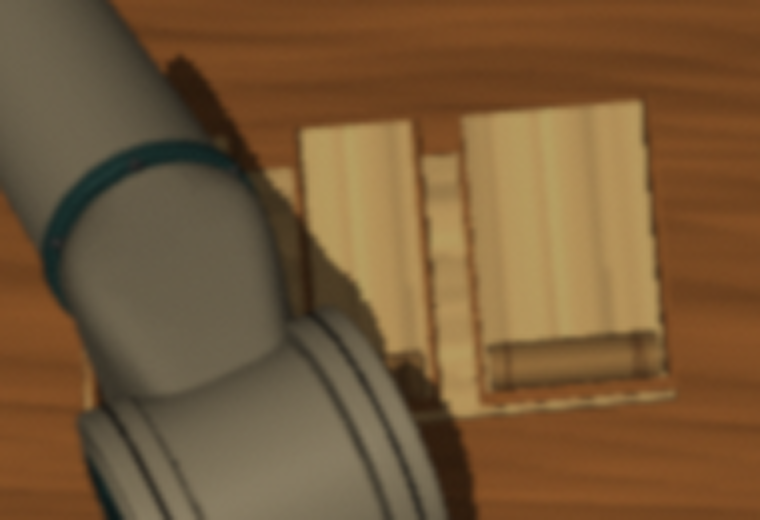

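The arm hides the medium lane at left in that view, so I'll use the wrist depth instead.

```bash
sed -i 's/"top"/cam/g; s/^n=sys/cam=sys.argv[4]; s=ctrl.read_state(); n=sys/; s/T=ext(cam)/T=ext(cam,s); np.savez("chk_%s.npz"%n,p=p,d=d,C=C)/' check.py; sed -i 's/^p,d=.*get_image(cam); T/p,d=ctrl.get_image(cam); T/; s/p\[130:260,140:330,::-1\]/p[...,::-1]/; s/(760,520)/(700,525)/' check.py
python3 check.py medium2 501.6 240.1 wrist
```

```text
Traceback (most recent call last):
  File "check.py", line 4, in <module>
    p,d=ctrl.get_image(cam); T=ext(cam,s); np.savez("chk_%s.npz"%n,p=p,d=d,C=C); C=cloud(cam,d,T); cv2.imwrite("pics/chk_%s.png"%n,cv2.resize(p[...,::-1],(700,525),interpolation=cv2.INTER_CUBIC))
                                                                             ^
NameError: name 'C' is not defined
```

```bash
sed -i 's/ np.savez("chk_%s.npz"%n,p=p,d=d,C=C); C=cloud(cam,d,T);/ C=cloud(cam,d,T); np.savez("chk_%s.npz"%n,p=p,d=d,C=C);/' check.py; python3 check.py medium2 501.6 240.1 wrist
```

```text
-16 [64, 63, 63, 63, 63]; -10 [71, 71, 71, 71, 71]; -4 [73, 73, 73, 73, 73]; 2 [73, 73, 73, 73, 73]; 8 [71, 71, 70, 71, 71]; 14 [67, 66, 66, 66, 67]; 20 [75, 75, 75, 75, 75]; 26 [78, 78, 78, 78, 77]; 32 [79, 79, 79, 79, 79]; 38 [78, 78, 78, 78, 78]; 44 [75, 74, 74, 285, 74]; 50 [62, 50, 290, 292, 50]; 56 [49, 50, 290, 297, 49]; 62 [50, 51, 288, 304, 50]; 68 [51, 51, 286, 280, 51]; 74 [52, 52, 255, 272, 52]; 80 [53, 53, 260, 284, 53]; 86 [54, 54, 301, 302, 54]; 92 [56, 55, 56, 308, 56]; 98 [56, 57, 56, 309, 57]; 104 [58, 58, 58, 302, 58]; 110 [59, 59, 59, 304, 59]; 116 [60, 60, 60, 307, 60]; 122 [61, 61, 61, 307, 61]; 128 [62, 62, 62, 306, 62]; 134 [63, 63, 63, 302, 63]; 140 [64, 64, 64, 309, 64]; 146 [65, 65, 65, 309, 65];
```

View pics/chk_medium2.png

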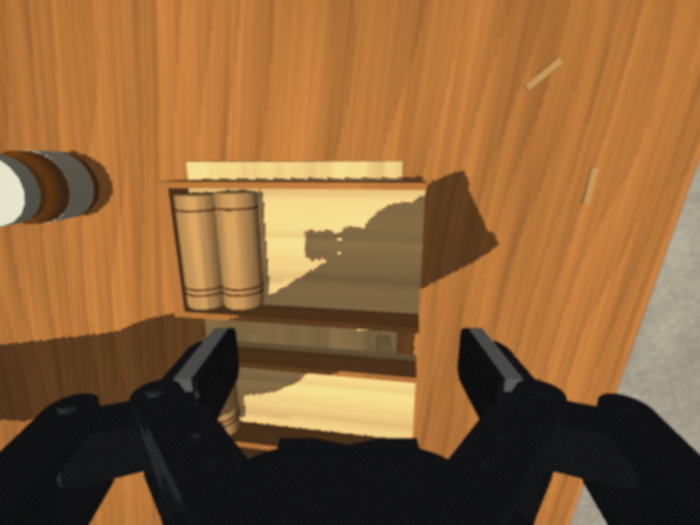

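The picture shows both medium blanks lying straight and touching at the stop bar, at (200,250) and (240,250). On to the short blank.

Call:
{"api": "play_rows", "payload": {
  "targets": [
    [0,-4,-2.3,0,2],
    [0,-8,-4.6,0,4],
    [0,-12,-6.9,0,6],
    [0,-16,-9.2,0,8],
    [0,-20,-11.6,0,10],
    [0,-24,-13.9,0,12],
    [0,-28,-16.2,0,14],
    [0,-32,-18.5,0,16],
    [0,-36,-20.8,0,18],
    [0,-40,-23.1,0,19.6]
  ]
}}

```text
clock: 10.45
eef_pos: [433.2, -170.1, 241.9]
tool_rot: [-3.138, -0.0, 1.341]
force: [0.8, -0.8, -0.9]
width: 85.6
gripper_force: 0.0
```

Call:
{"api": "play_rows", "payload": {
  "targets": [
    [0,-3.3,-1.15,2,0],
    [0,-6.7,-2.1,5,0],
    [0,-9.9,-3.15,9,0],
    [0,-10.6,-2.1,12,0],
    [0,-10.6,-2.1,12,0],
    [0,-10.6,-2.1,12,0]
  ]
}}

```text
clock: 11.05
eef_pos: [390.3, -266.0, 122.6]
tool_rot: [-3.138, -0.002, 1.343]
force: [0.0, -0.1, -0.3]
width: 85.2
gripper_force: 0.0
```

```bash
python3 blanks.py 2>/dev/null
```

```text
[ 390.3 -266.   122.6] 76.9
[ 483  138   77  162 8790] [ 569.1 -304.4  119.9   32.9  563.8 -298.4] 80.5 maxz 37.4 shift [ 0.31 18.29] spin -3.6
[ 258  180   46   96 4080] [ 390.8 -268.6   70.2   34.3  391.6 -265.3] 75.9 maxz 37.5 shift [-0.24  0.11] spin 1.0
```

Call:
{"api": "play_rows", "payload": {
  "targets": [
    [0,-0.2,0.1,2,0.3],
    [0,-0.2,0.1,5,0.3],
    [0,-0.2,0.1,8,0.3],
    [0,-0.2,0.1,8.6,0.3],
    [0,-0.2,0.1,8.6,0.3],
    [0,-0.2,0.1,8.6,0.3]
  ]
}}

```text
clock: 11.7
eef_pos: [392.7, -269.1, 38.7]
tool_rot: [3.139, 0.0, 1.338]
force: [1.1, 0.6, 0.2]
width: 85.1
gripper_force: 0.0
```

Call:
{"api": "play_rows", "payload": {
  "targets": [
    [1,0,0,0,0],
    [1,0,0,0,0],
    [1,0,0,0,0],
    [1,0,0,0,0],
    [1,0,0,0,0],
    [1,0,0,0,0],
    [1,0,0,0,0]
  ]
}}

```text
clock: 12.4
eef_pos: [391.7, -269.6, 38.0]
tool_rot: [3.141, 0.0, 1.337]
force: [-1.6, 1.3, 8.2]
width: 32.2
gripper_force: 58.8
```

Call:
{"api": "play_rows", "payload": {
  "targets": [
    [1,0,0,-2,0],
    [1,0,0,-6,0],
    [1,3,1.3,-10,-2],
    [1,7,3.1,-14,-5],
    [1,11,4.9,-18,-8],
    [1,15.5,6.9,-20,-12],
    [1,20,8.9,-20,-16],
    [1,24.5,10.9,-20,-19.8],
    [1,28,12.4,-20,-19.8],
    [1,29.9,13.2,-20,-19.8]
  ]
}}

```text
clock: 13.4
eef_pos: [591.2, -4.4, 237.7]
tool_rot: [3.139, -0.003, 1.687]
force: [-0.2, 1.2, -0.5]
width: 32.1
gripper_force: 60.0
```

Call:
{"api": "play_rows", "payload": {
  "targets": [
    [1,0,0,0,0],
    [1,0,0,0,0],
    [1,0,0,0,0]
  ]
}}

```text
clock: 13.7
eef_pos: [588.3, -11.1, 236.9]
tool_rot: [-3.14, 0.001, 1.68]
force: [-0.1, 0.3, 0.2]
width: 32.1
gripper_force: 60.0
```

```bash
python3 lanes.py
```

```text
[588.3 -11.1 236.9] 96.3 32.06772888345292
held top rel [-15.5  -1.9  -1. ] u range -34.89509029708476 36.07758314782703
lane_short 0.55 [179.   1. 440. 125.] (array([602.9, 123.4, 273.5, 120.1, 607.6, 115.6]), 7.2) [62. 80.]
kept_short 0.96 [193.  25. 235. 116.] (array([516.8, 101.1,  35. ,  74.5, 519.7,  99.6]), 96.6) [71. 74.]
lane_long 0.78 [193. 150. 421. 301.] (array([620.4, -42.7, 271.2, 173.6, 636.8, -13.1]), 170.6) [64. 73.]
kept_long 0.7 [203. 164. 240. 276.] (array([534.3, -38.8,  33.2, 114.3, 534.2, -27. ]), 94.6) [71. 74.]
```

```bash
python3 floor.py l13.70.npz 517.3 99 80 6.4
python3 - <<'E'
from h import *
z=np.load("l13.70.npz"); C,d=z["C"],z["d"]; a=np.radians(6.4); ux=np.array([np.cos(a),np.sin(a)]); uy=np.array([-ux[1],ux[0]])
for kx,ky in ((517.3,99),(501.6,240.1),(533,-44)):
    q=C[...,:2]-[kx,ky]; X=q@ux; Y=q@uy
    print([(x,float(np.median(C[...,2][k]).round(1))) for x in range(-14,18,4) if (k:=(d>0)&(abs(X-x)<1.5)&(abs(Y-5)<18)).any()])
E
```

```text
lay xy [635.6 112.3] floor slope deg [10.   0.1] z 60.7 10017
90 wall ys [-44, -41, -39, 43, 46]
119 wall ys [-44, -41, -39, 43, 46]
150 wall ys [-44, -41, -39, 43, 46]
[(-14, 66.2), (-10, 70.8), (-6, 72.5), (-2, 73.6), (2, 73.6), (6, 72.5), (10, 70.5), (14, 65.7)]
[]
[(-14, 65.3), (-10, 69.6), (-6, 72.1), (-2, 73.5), (2, 73.6), (6, 73.1), (10, 268.0), (14, 282.2)]
```

Call:
{"api": "play_rows", "payload": {
  "targets": [
    [1,4,2,0,0],
    [1,8,4.1,0,0],
    [1,11.8,6.05,0,0],
    [1,11.8,6.05,4,0],
    [1,11.8,6.05,8,0],
    [1,11.8,6.05,11.2,0],
    [1,11.8,6.05,11.2,0],
    [1,11.8,6.05,11.2,0],
    [1,11.8,6.05,11.2,0]
  ]
}}

```text
clock: 14.95
eef_pos: [637.8, 115.2, 127.5]
tool_rot: [3.138, -0.001, 1.682]
force: [0.0, -0.3, -0.0]
width: 31.6
gripper_force: 60.0
```

Call:
{"api": "play_rows", "payload": {
  "targets": [
    [1,-0.1,-0.2,1.5,0],
    [1,-0.1,-0.2,2.2,0],
    [1,-0.1,-0.2,2.6,0],
    [1,-0.1,-0.2,2.8,0],
    [1,-0.1,-0.2,3.0,0],
    [1,-0.1,-0.2,3.0,0],
    [1,-0.1,-0.2,3.0,0]
  ]
}}

```text
clock: 15.65
eef_pos: [634.9, 113.7, 96.1]
tool_rot: [3.14, -0.0, 1.682]
force: [-0.5, 0.6, 4.5]
width: 31.8
gripper_force: 60.5
```

Call:
{"api": "play_rows", "payload": {
  "targets": [
    [1,0,0,0.05,0],
    [1,0,0,0.05,0]
  ]
}}

```text
clock: 15.85
eef_pos: [634.9, 113.8, 96.1]
tool_rot: [3.14, 0.0, 1.682]
force: [-1.7, -0.1, 8.0]
width: 31.8
gripper_force: 60.9
```

Call:
{"api": "play_rows", "payload": {
  "targets": [
    [0.5,0,0,0,0],
    [0.5,0,0,0,0],
    [0.5,0,0,0,0],
    [0.5,0,0,-0.5,0],
    [0.5,0,0,-1.5,0],
    [0.5,0,0,-3,0],
    [0.5,0,0,-5,0],
    [0.3,0,0,-9,0],
    [0,0,0,-14,0],
    [0,0,0,-15,0]
  ]
}}

```text
clock: 16.85
eef_pos: [637.7, 114.9, 252.6]
tool_rot: [3.129, -0.002, 1.682]
force: [-0.5, 0.3, -0.1]
width: 83.2
gripper_force: 0.0
```

```bash
python3 check.py short 517.3 99 wrist
```

```text
-16 [63, 63, 63, 64, 62]; -10 [70, 70, 70, 70, 69]; -4 [73, 72, 72, 73, 72]; 2 [73, 73, 73, 73, 73]; 8 [71, 71, 71, 71, 70]; 14 [67, 67, 67, 67, 66]; 20 [74, 74, 73, 74, 74]; 26 [77, 78, 77, 77, 78]; 32 [79, 79, 79, 79, 79]; 38 [79, 79, 78, 78, 79]; 44 [75, 76, 75, 76, 75]; 50 [49, 65, 294, 297, 63]; 56 [49, 49, 294, 301, 49]; 62 [50, 50, 293, 308, 50]; 68 [51, 51, 290, 285, 51]; 74 [52, 52, 289, 282, 52]; 80 [53, 53, 262, 284, 53]; 86 [54, 54, 305, 306, 54]; 92 [55, 55, 56, 312, 56]; 98 [56, 56, 57, 314, 57]; 104 [57, 57, 57, 308, 58]; 110 [59, 59, 59, 309, 59]; 116 [60, 59, 60, 312, 60]; 122 [60, 61, 61, 313, 61]; 128 [62, 62, 62, 311, 62]; 134 [63, 63, 63, 307, 63]; 140 [64, 64, 64, 313, 64]; 146 [65, 65, 65, 314, 65];
```

Profile data shows both short blanks touching and straight. Now the long one.

Call:
{"api": "play_rows", "payload": {
  "targets": [
    [0,-4.5,-1.2,0,2],
    [0,-9,-2.4,0,4],
    [0,-13.5,-3.6,0,6],
    [0,-18,-4.8,0,8],
    [0,-22.5,-6,0,10],
    [0,-27,-7.3,0,12],
    [0,-31.5,-8.5,2,14],
    [0,-36,-9.7,5,15.9],
    [0,-40.9,-11.05,8,15.9],
    [0,-40.9,-11.05,12,15.9]
  ]
}}

```text
clock: 17.9
eef_pos: [569.4, -313.3, 125.8]
tool_rot: [3.137, 0.006, 1.397]
force: [0.8, -1.0, -0.6]
width: 85.3
gripper_force: 0.0
```

Call:
{"api": "play_rows", "payload": {
  "targets": [
    [0,0,0,0,0],
    [0,0,0,0,0]
  ]
}}

```text
clock: 18.1
eef_pos: [569.6, -304.1, 124.0]
tool_rot: [-3.139, -0.002, 1.405]
force: [1.2, 0.8, -0.4]
width: 85.3
gripper_force: 0.0
```

```bash
python3 blanks.py 2>/dev/null
```

```text
[ 569.6 -304.1  124. ] 80.5
[ 257  144   47  158 6777] [ 570.7 -304.8  119.6   34.5  571.6 -299.7] 80.6 maxz 37.5 shift [-0.05  0.12] spin -0.1
```

Call:
{"api": "play_rows", "payload": {
  "targets": [
    [0,0,0.1,2,0],
    [0,0,0.1,5,0],
    [0,0,0.1,8,0],
    [0,0,0.1,8.7,0],
    [0,0,0.1,8.7,0],
    [0,0,0.1,8.7,0]
  ]
}}

```text
clock: 18.75
eef_pos: [573.1, -305.2, 40.2]
tool_rot: [3.138, 0.001, 1.406]
force: [0.6, -0.6, 0.1]
width: 85.6
gripper_force: 0.0
```

Call:
{"api": "play_rows", "payload": {
  "targets": [
    [1,0,0,0,0],
    [1,0,0,0,0],
    [1,0,0,0,0],
    [1,0,0,0,0],
    [1,0,0,0,0],
    [1,0,0,0,0],
    [1,0,0,0,0]
  ]
}}

```text
clock: 19.45
eef_pos: [571.5, -305.7, 38.7]
tool_rot: [3.141, 0.0, 1.405]
force: [-1.1, 0.1, 6.6]
width: 31.8
gripper_force: 59.4
```

Call:
{"api": "play_rows", "payload": {
  "targets": [
    [1,0,0,-2,0],
    [1,0,0,-6,0],
    [1,2,0,-10,-2],
    [1,5,0.2,-14,-5],
    [1,9,0.4,-18,-9],
    [1,12,0.5,-20,-13],
    [1,13.9,0.5,-20,-15.8],
    [1,13.9,0.5,-20,-15.8],
    [1,13.9,0.5,-20,-15.8],
    [1,13.9,0.5,-20,-15.8]
  ]
}}

```text
clock: 20.45
eef_pos: [597.6, -171.5, 236.1]
tool_rot: [-3.138, 0.001, 1.677]
force: [0.7, -0.2, -0.1]
width: 31.8
gripper_force: 59.7
```

```bash
python3 lanes.py; python3 floor.py l20.45.npz 534 -44 130 6.4
```

```text
[ 597.6 -171.5  236.1] 96.1 31.765972457291
held top rel [-3.5 -2.4 -1.5] u range -35.06919811976573 59.9049608415978
lane_long 0.62 [188.   0. 440. 135.] (array([622.4, -39.4, 270.4, 128.5, 626.4, -44.7]), 6.4) [60. 70.]
kept_long 0.76 [202.   3. 244. 126.] (array([534.8, -52. ,  34.2, 100.8, 537.1, -51.4]), 96.7) [71. 74.]
lay xy [652.3 -30.7] floor slope deg [10.   0.1] z 60.7 16066
90 wall ys [-66, -64]
119 wall ys [-66, -64]
150 wall ys [-66, -64]
```

Call:
{"api": "play_rows", "payload": {
  "targets": [
    [1,4,2,0,0],
    [1,8,4.1,0,-0.3],
    [1,12,6.1,0,-0.3],
    [1,13.6,6.9,3,-0.3],
    [1,13.6,6.9,7,-0.3],
    [1,13.6,6.9,11,-0.3],
    [1,13.6,6.9,11,-0.3],
    [1,13.6,6.9,11,-0.3],
    [1,13.6,6.9,11,-0.3]
  ]
}}

```text
clock: 21.7
eef_pos: [654.5, -26.4, 130.3]
tool_rot: [3.137, 0.0, 1.685]
force: [-0.5, 0.4, -0.0]
width: 31.7
gripper_force: 59.8
```

Call:
{"api": "play_rows", "payload": {
  "targets": [
    [1,-0.2,-0.1,1.5,0],
    [1,-0.2,-0.1,2.4,0],
    [1,-0.2,-0.1,2.8,0],
    [1,-0.2,-0.1,3.0,0],
    [1,-0.2,-0.1,3.1,0],
    [1,-0.2,-0.1,3.1,0],
    [1,-0.2,-0.1,3.1,0]
  ]
}}

```text
clock: 22.4
eef_pos: [652.2, -28.3, 97.0]
tool_rot: [3.141, -0.0, 1.686]
force: [0.2, 0.2, -0.1]
width: 31.8
gripper_force: 59.9
```

Call:
{"api": "play_rows", "payload": {
  "targets": [
    [1,0,0,0.1,0],
    [1,0,0,0.1,0],
    [1,0,0,0.15,0],
    [1,0,0,0.15,0]
  ]
}}

```text
clock: 22.8
eef_pos: [652.3, -28.4, 96.8]
tool_rot: [3.14, 0.0, 1.686]
force: [-2.5, -0.4, 7.9]
width: 32.1
gripper_force: 60.7
```

In contact, so I release.

Call:
{"api": "play_rows", "payload": {
  "targets": [
    [0.5,0,0,0,0],
    [0.5,0,0,0,0],
    [0.5,0,0,0,0],
    [0.5,0,0,-0.5,0],
    [0.5,0,0,-1.5,0],
    [0.5,0,0,-3,0],
    [0.5,0,0,-5,0],
    [0.3,0,0,-9,0],
    [0,0,0,-14,0],
    [0,0,0,-15,0]
  ]
}}

```text
clock: 23.8
eef_pos: [655.5, -27.8, 253.2]
tool_rot: [3.129, 0.001, 1.686]
force: [0.3, 0.5, 1.0]
width: 83.6
gripper_force: 0.0
```

Call:
{"api": "play_rows", "payload": {
  "targets": [
    [0,-4,0,0,0],
    [0,-8.5,0,0,0],
    [0,-13,0,0,0],
    [0,-17.5,0,0,0],
    [0,-22,0,0,0],
    [0,-26,0,0,0],
    [0,-30,0,0,0],
    [0,-30,0,0,0]
  ]
}}

```text
clock: 24.6
eef_pos: [684.4, -335.9, 245.3]
tool_rot: [-3.141, 0.006, 1.676]
force: [-0.3, -0.4, -0.4]
width: 85.6
gripper_force: 0.0
```

```bash
for a in "long 534 -42" "short3 517.3 100" "medium3 501.6 241"; do python3 check.py $a top | cut -c1-420; echo; done
python3 - <<'E'
import cv2
p=cv2.imread("pics/chk_long.png"); cv2.imwrite("pics/fin.png",cv2.resize(p[125:325,110:500],(780,400),interpolation=cv2.INTER_CUBIC))
E
```

```text
-16 [62, 63, 62, 63, 64]; -10 [70, 70, 70, 70, 70]; -4 [73, 73, 75, 73, 74]; 2 [73, 75, 73, 72, 74]; 8 [69, 68, 73, 72, 72]; 14 [68, 67, 67, 66, 67]; 20 [75, 73, 74, 70, 71]; 26 [77, 78, 77, 78, 77]; 32 [80, 78, 78, 78, 80]; 38 [79, 79, 76, 79, 79]; 44 [76, 76, 75, 76, 74]; 50 [68, 54, 66, 51, 72]; 56 [51, 49, 49, 49, 50]; 62 [51, 52, 52, 49, 49]; 68 [51, 53, 52, 53, 51]; 74 [50, 53, 54, 53, 56]; 80 [54, 54, 55, 52, 

-16 [66, 65, 66, 63, 67]; -10 [70, 68, 69, 70, 67]; -4 [75, 72, 74, 74, 71]; 2 [74, 73, 74, 74, 68]; 8 [72, 70, 72, 71, 67]; 14 [71, 68, 71, 68, 67]; 20 [69, 74, 70, 72, 71]; 26 [78, 77, 77, 76, 75]; 32 [80, 77, 79, 78, 79]; 38 [79, 79, 82, 78, 78]; 44 [74, 73, 75, 72, 73]; 50 [71, 72, 69, 70, 68]; 56 [49, 50, 50, 48, 48]; 62 [51, 48, 51, 52, 48]; 68 [50, 50, 51, 53, 53]; 74 [53, 53, 52, 53, 52]; 80 [55, 53, 52, 53, 

-16 [67, 61, 66, 65, 64]; -10 [69, 71, 71, 72, 71]; -4 [73, 73, 73, 73, 73]; 2 [74, 73, 74, 72, 73]; 8 [70, 70, 70, 72, 71]; 14 [65, 69, 68, 67, 68]; 20 [74, 71, 74, 76, 72]; 26 [78, 76, 78, 76, 78]; 32 [78, 79, 79, 79, 79]; 38 [78, 79, 80, 77, 80]; 44 [75, 78, 76, 76, 77]; 50 [64, 66, 59, 66, 52]; 56 [50, 51, 50, 49, 50]; 62 [50, 50, 50, 52, 52]; 68 [53, 52, 52, 54, 52]; 74 [53, 53, 53, 51, 51]; 80 [54, 55, 53, 52,
```

View pics/fin.png

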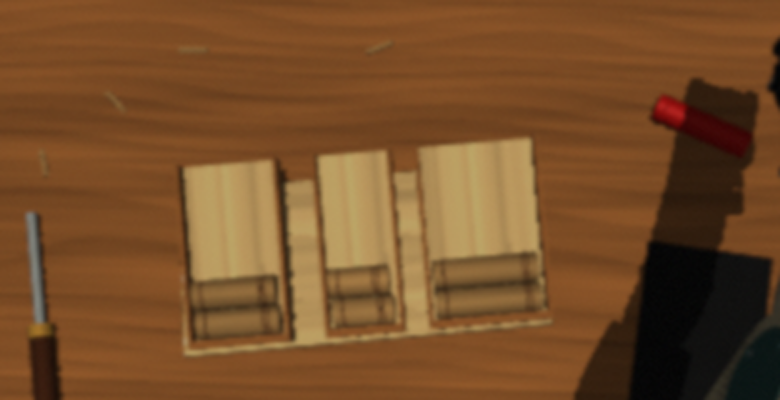

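All three lanes show two equal blanks lying straight at the stop bar: medium at (235,305), short at (362,295) and long at (487,285). The mat is empty and the arm is clear.

```bash
python3 -c "
from cell import ctrl
print(ctrl.finish_job())"
```

```text
the job is handed in; nothing more can be done
None
```

All three blanks lie in the lanes of their own length, straight and touching the kept blanks at the stop bar; I never touched the jar or the gouge, and I handed the job in after about 25 s on the robot clock.

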